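# Tare the measuring cylinder from the wash-up tub

## Task

Somebody left a bottle on the balance: move it to the free room in the spill tray, standing upright without disturbing the two bottles already there. Then pick the larger of the two measuring cylinders out of the wash-up tub, leaving all the other labware in the tub, set it down gently and upright in the middle of the balance pan and let go, and then press the big tare key with the cylinder standing on the pan.

Things in the scene. Friction and masses are not known exactly. Their poses are not given: they have to be found in the camera images.
- tub: grey plastic tub, fixed on the bench, 260 mm (its x) by 300 mm (its y) by 100 mm high, walls and floor 4 mm, a rim 9 mm wide outside the top; origin: centre of its underside, z up. The two measuring cylinders, a beaker and a jar stand in a row along its -x long wall, in any order, about 64 to 76 mm apart; a closed tip box (120 x 83 x 62 mm) and two capped tubes lie in its +x half. The tub and the balance change sides of the bench from start to start
- cyl_mid (a point): the larger measuring cylinder (the one to fetch): white plastic tube 32 mm across, 190 mm tall, with a hexagonal foot 56 mm across the flats and 8 mm high, 0.10 to 0.2 kg. The point is on its axis half-way up (95 mm above the foot's underside); its own z axis runs along the axis from foot to open mouth. It starts leaning about 42 degrees from upright, foot on the tub's floor, its side on the top edge of the tub's -x wall, mouth outward above the wall
- small_cyl_mid (a point): the smaller measuring cylinder (stays in the tub): same form, 24 mm across, 140 mm tall, foot 46 mm across the flats; leans against the same wall at about the same angle. Point on its axis half-way up, z axis from foot to mouth
- beaker_mid (a point): white plastic beaker standing in the tub among the cylinders, 58 mm across the rim, 70 mm tall (stays in the tub); point half-way up on its axis
- jar_mid (a point): closed white plastic jar standing in the same row, 55 mm across, 80 mm tall (stays in the tub); point half-way up on its axis
- tip_box_mid (a point): closed pipette-tip box in the tub (stays there), 83 x 120 x 62 mm along its x, y, z; point at its centre
- tube_a_mid (a point): capped tube lying in the tub (stays there), about 29 mm across, 115 mm long along its x; point on its axis
- tube_b_mid (a point): second capped tube lying in the tub (stays there), same size; point on its axis
- balance: top-pan laboratory balance, fixed, 224 mm (its x) by 202 mm (its y), 52 mm high under the pan; origin: centre of its underside, z up; its front, with display and keys, faces its -x
- pan: the balance's round steel pan, 130 mm across, fixed; origin: centre of its underside, 6 mm below its top
- pan_top (a point): centre of the pan's upper face, 66 mm above the bench
- tare_key (a joint): travel of the tare key in m: 0 up, 0.005 fully pressed (about 5 N), springs back; it counts as pressed beyond 0.003
- tare_top (a point): centre of the top face of the tare key, the one big grey key (34 x 32 mm) on the right of the balance's sloping front (its -y side), 110 mm in front of and 68 mm to the right of the pan's centre; its face slopes 14 degrees down to the balance's -x; its z axis is the outward normal of that face
- bottle_mid (a point): the bottle that starts on the balance pan: white plastic, upright, body 56 mm across up to 64 mm high, shoulder narrowing to a 34 mm neck at 82 mm, screw cap 40 mm across from 88 mm to the top at 112 mm; 0.12 to 0.22 kg. Point on its axis 56 mm above its underside
- bottle_a_mid (a point): one of two equal bottles that already stand in the spill tray (leave them); point 56 mm above its underside
- bottle_b_mid (a point): the other of these; point 56 mm above its underside
- tray: grey spill tray, fixed, 306 mm (its x) by 110 mm (its y), 16 mm high, walls and floor 3 mm, between tub and balance; origin: centre of its underside, its long x axis pointing away from the robot. The two bottles stand 62 to 68 mm apart in one row on its long middle line, anywhere along it; at least 80 mm of free length is left at one end

How it is judged:
By the outcome, as a careful person would: the job done as asked, in the order asked, and still so for the second after the job is handed in, with the robot touching nothing.
It also fails if it takes over 72 s, if anything falls off the work surface, if the arm or the gripper's body presses on something with over 40 N, if the wrist force passes 120 N, or if a joint passes its speed limit or range.

## Robot

A 6-joint arm with a two-finger parallel gripper is mounted at the origin on the work surface. World frame = base frame: x ahead of the robot, y to its left, z up, the work surface at z = 0. Lengths are in m, angles in rad, forces in N, time in s.
With the tool pointing down it reaches from about 0.375 to 0.9 m from the base axis. Payload 3.1 kg.
Tool frame: the origin (TCP) lies midway between the tips of the shut fingers; the grasp point (between the pads) lies robot.grip_point_offset behind it (robot.grip_point_offset is the distance from the TCP to the grasp point, in m); z points along the fingers, y is the direction in which the jaws open and shut (so a half turn about z gives the same grasp; the last joint's range is limited). The gripper opens to 87 mm and grips with 3 to 60 N. Pads are 19 mm wide; open, the fingers measure 117 mm over their backs; the gripper's body (75 mm by 190 mm) begins 51 mm behind the grasp point.
Start: joints at [-1.331, 0.527, 1.433, -0, 1.181, -0.178], TCP at [0.254, -0.571, 0.223] pointing down, gripper open.
Joint ranges: [-3.08, 3.08], [-0.75, 2.2], [0.22, 2.44], [-1.43, 4.57], [0, 2.65], [-2.85, 2.85]. Speed limits (rad/s): [2.79, 2.79, 3.14, 3.14, 3.14, 3.14].

## Interface

Orientations are given as a unit quaternion [x, y, z, w].
In Python, from rig import robot, cams, hand_in gives the robot as it stands. The module is installed in compiled form; this text tells all that it offers.
- The arm moves only by the tool send_rows, never from a script. Its argument "steps" is one flat list of numbers, 5 for each row, row after row: the finger opening in m, from 0 to 0.087, then the shift along the tool's x, y, z in m, then the turn about the tool's z in rad. A call has 1 to 8 rows; each row is the pose to reach, as a shift and turn from the pose measured when the call began, along the tool's axes at that moment; what a row does not reach only later rows make up. A row lasts 1/8 s, in which the tool goes at most 62.5 mm and 10.7 degrees, less where a joint would pass 70% of its speed; a pose out of reach is approached as far as the arm can. A call with a gripper value outside its range is refused whole. The fingers move at their own pace and stop on an object; "force" is the grip in N (left out, the last holds). Time passes only in rows, so rows that repeat a pose let the fingers close. It gives the time, the measured TCP pose, the force and the opening at its end, in the units of the state.
- robot.get_obs(): the state, without advancing time (a new reading comes with each control period).
- cams.camera(name): name is "side" or "top"; returns a dict with "color" (480x640x3 uint8, red, green, blue), "range_z" (480x640 float32, m along the optical axis (not along the pixel's ray), 0 where there is no reading), "intrinsics" (3x3 intrinsics, pixels), "extrinsics" (4x4, takes a point from camera to world coordinates). Camera axes: x right, y down, z forward; pixel columns grow to the right and rows downward; lengths in m; the calibration is good to about 2 mm. A picture is of the moment at which its call begins.
- hand_in(): hands the job in, once; it reports no verdict.
The state is a dict: "time": time; "q": joint angles; "joint_velocities": joint speeds; "joint_torque": joint torques, N m; "position": TCP position; "tool_rot": TCP orientation; "ft_force": force on the tool from outside, world axes, zero at the start; "moment": the same for the moment, N m; "grip_width": finger opening in m.
Only numpy, scipy, OpenCV 4.12 (cv2) and the standard library are available. Lean on these libraries where they do the work, as an engineer would, in place of code of your own. Each camera call takes 0.05 s, during which the arm holds its last target.

## Working session

There is one attempt and no reset: what is moved stays moved. The work goes in short steps, Python scripts to look and compute and a tool call to move; the robot and the scene stay as the last step left them, time stands still between calls to the robot, and variables do not carry over. Pictures are saved under pics/ and viewed, and the job is handed in when it is done.

Besides the shell and the picture viewer there is one more tool, called after "Call:" as a command line: name --argument value ..., lists and objects as JSON in quotes. send_rows: Moves the arm, as the interface text tells. Its arguments: {"type":"object","properties":{"steps":{"type":"array","items":{"type":"number"}},"force":{"type":"number"}},"required":["steps"]}

```bash
mkdir -p pics; python3 - <<'E'
from rig import robot,cams
import cv2,numpy as np
print(robot.get_obs(), robot.grip_point_offset)
for n in("side","top"):
    c=cams.camera(n); cv2.imwrite(f"pics/{n}0.png",c["color"][:,:,::-1]); np.savez(f"{n}0.npz",**c)
    print(n,c["intrinsics"],c["extrinsics"])
E
```

```text
{'time': 0.0, 'q': array([-1.33148664e+00,  5.28459533e-01,  1.43386452e+00, -1.36661393e-05,
        1.18141159e+00, -1.78502242e-01]), 'joint_velocities': array([ 0.00025386,  0.00034442,  0.0002399 ,  0.0008471 ,  0.00121473,
       -0.00015598]), 'joint_torque': array([-1.89152120e-04, -4.40044320e+01, -1.76590133e+01,  6.33050082e-02,
        5.81241434e-02, -1.53144997e-04]), 'position': array([ 0.25345012, -0.57051833,  0.22158773]), 'tool_rot': array([ 9.78257291e-01,  2.07392199e-01, -3.88883052e-05, -1.07080860e-03]), 'ft_force': array([ 0.40315485, -0.17233145, -0.25004914]), 'moment': array([ 0.02374944,  0.01463385, -0.02601162]), 'grip_width': 0.0870890739045364} 0.0187
side [[609.20714033   0.         327.84365464]
 [  0.         609.20714033 241.88096708]
 [  0.           0.           1.        ]] [[-0.83234167 -0.35141167  0.42862242  0.00361103]
 [-0.55425223  0.53250343 -0.63972226  0.83973543]
 [-0.00343704 -0.77003242 -0.6379955   0.93972478]
 [ 0.          0.          0.          1.        ]]
top [[584.76903105   0.         322.9866113 ]
 [  0.         584.76903105 238.8913521 ]
 [  0.           0.           1.        ]] [[ 0.02385868 -0.9907157   0.13384008  0.43345611]
 [-0.99918239 -0.02800223 -0.0291622  -0.00954926]
 [ 0.03263927 -0.13303488 -0.99057377  1.26280129]
 [ 0.          0.          0.          1.        ]]
```

View pics/top0.png

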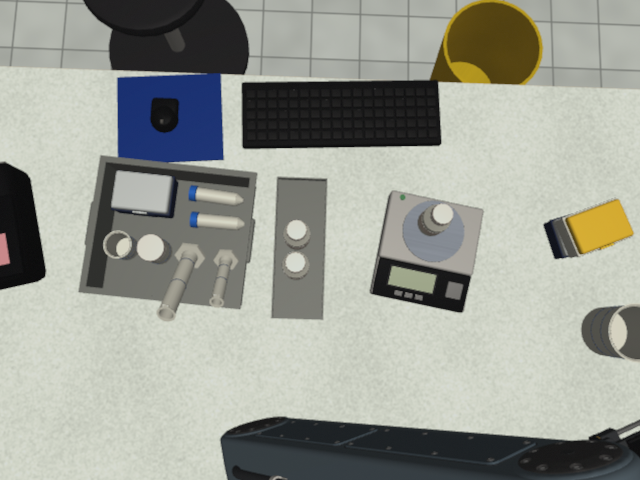

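View pics/side0.png

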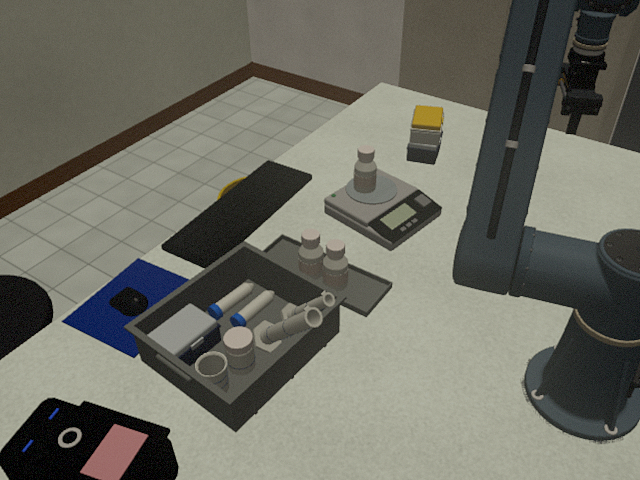

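```bash
cat > h.py <<'E'
import numpy as np,cv2
from scipy.optimize import least_squares
from scipy.spatial.transform import Rotation as R
def cloud(c):
    z=c["range_z"];K=c["intrinsics"];T=c["extrinsics"]
    v,u=np.mgrid[:480,:640]
    p=np.stack([(u-K[0,2])/K[0,0]*z,(v-K[1,2])/K[1,1]*z,z],-1)
    w=p@T[:3,:3].T+T[:3,3]; w[z<=0]=np.nan
    return w
def circ(P,r=None):
    x0=np.r_[P[:,:2].mean(0),r or .02]
    f=lambda x:np.hypot(P[:,0]-x[0],P[:,1]-x[1])-(r or x[2])
    return least_squares(f,x0,loss='soft_l1',f_scale=.002).x
E
python3 - <<'E'
from h import *
W={n:cloud(np.load(f"{n}0.npz")) for n in("top","side")}
t=W["top"]
def pr(u,v): print((u,v),np.round(np.nanmedian(t[v-1:v+2,u-1:u+2].reshape(-1,3),0),4))
for n,u,v in [("b",441,214),("pan",420,245),("ba",297,230),("bb",296,263),("key",454,290),("tray",300,195),("tray",300,305),("foot",190,250),("mouth",167,312)]: print(n,end=' ');pr(u,v)
for n in W:
    w=W[n]; P=w.reshape(-1,3)
    b=P[(P[:,2]>.003)&(P[:,0]>.3)&(P[:,0]<.8)]
    H=lambda lo,hi,x0,x1,y0,y1:P[(P[:,2]>lo)&(P[:,2]<hi)&(P[:,0]>x0)&(P[:,0]<x1)&(P[:,1]>y0)&(P[:,1]<y1)]
    m=P[(P[:,2]>.01)&(P[:,2]<.3)&(P[:,0]>.35)&(P[:,0]<.75)&(abs(P[:,1])<.5)]
    img=np.zeros((600,800,3),np.uint8)
    u=((.5-m[:,1])/1*800).astype(int);v=((.75-m[:,0])*800+100).astype(int)
    o=np.argsort(m[:,2]);val=(m[o,2]/.2*255).clip(0,255).astype(np.uint8)
    col=cv2.applyColorMap(val[:,None],cv2.COLORMAP_JET)[:,0]
    img[v[o].clip(0,599),u[o].clip(0,799)]=col
    cv2.imwrite(f"pics/hm_{n}.png",img)
E
```

```text
b (441, 214) [ 0.6346 -0.2648  0.1781]
pan (420, 245) [ 0.5878 -0.2463  0.0663]
ba (297, 230) [0.605  0.0086 0.114 ]
bb (296, 263) [0.5392 0.0086 0.1164]
key (454, 290) [ 0.4976 -0.3211  0.052 ]
tray (300, 195) [0.6995 0.0061 0.0025]
tray (300, 305) [ 0.4596 -0.0008  0.0021]
foot (190, 250) [0.5673 0.2317 0.0408]
mouth (167, 312) [0.4374 0.2487 0.142 ]
```

View pics/hm_top.png

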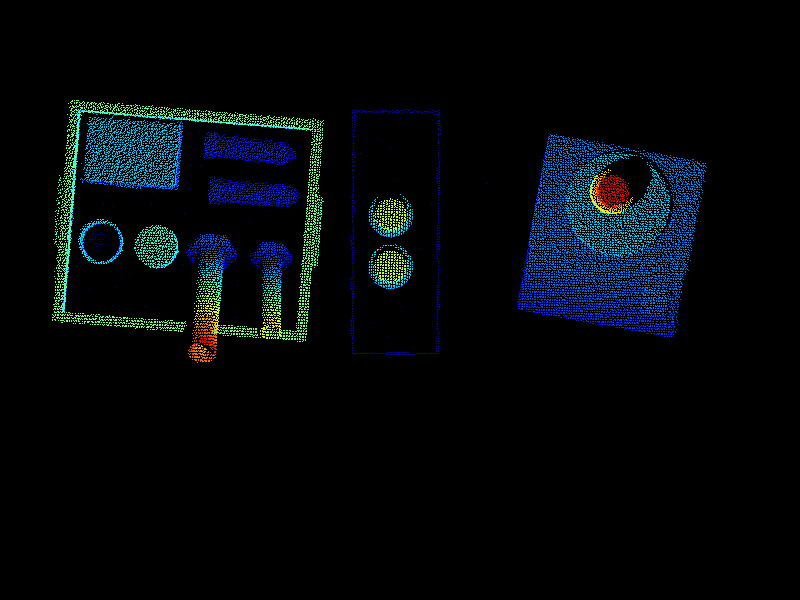

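View pics/hm_side.png

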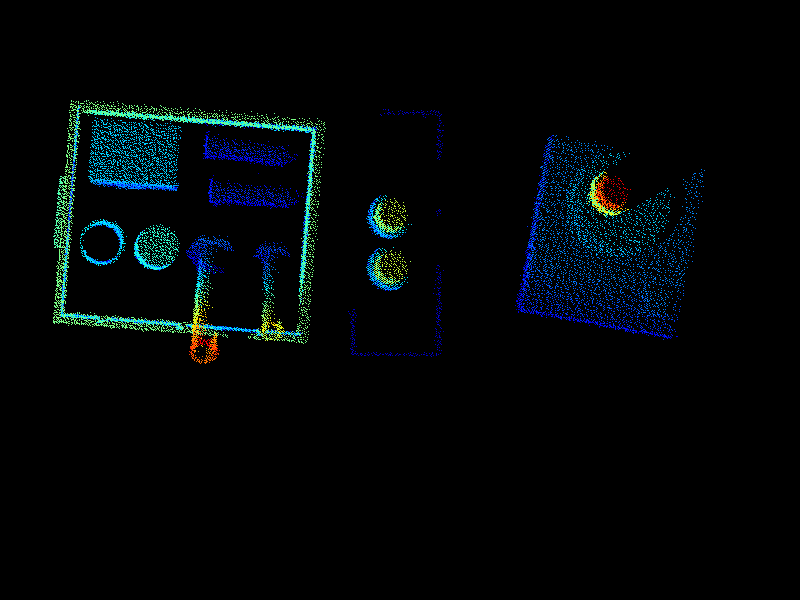

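```bash
python3 - <<'E'
from h import *
W={n:cloud(np.load(f"{n}0.npz")).reshape(-1,3) for n in("top","side")}
def sel(P,x0,x1,y0,y1,z0,z1): return P[(P[:,0]>x0)&(P[:,0]<x1)&(P[:,1]>y0)&(P[:,1]<y1)&(P[:,2]>z0)&(P[:,2]<z1)]
def disc(P):
    c,r=cv2.minEnclosingCircle(P[:,:2].astype(np.float32)*1000); return np.round(c,1),round(r,1),np.round(np.median(P[:,2]),4),len(P)
for n,P in W.items():
    print(n)
    print(" bottle cap",disc(sel(P,.58,.68,-.32,-.2,.172,.185)),np.round(circ(sel(P,.58,.70,-.32,-.2,.158,.171),.020),4))
    for nm,x in(("A",.605),("B",.54)):
        q=sel(P,x-.032,x+.032,-.03,.05,.107,.121); print(nm,disc(q), np.round(circ(sel(P,x-.032,x+.032,-.03,.05,.09,.107),.020),4))
    q=sel(P,.40,.76,-.08,.09,.011,.02); print(" tray",np.round(cv2.minAreaRect(q[:,:2].astype(np.float32)*1000),1) if 0 else cv2.minAreaRect(q[:,:2].astype(np.float32)*1000))
    # pan
    q=sel(P,.5,.72,-.36,-.18,.0635,.0695); q=q[:]; print(" pan",disc(q),np.median(q[:,2]))
    q=sel(P,.4,.76,-.4,-.1,.045,.058); print(" bal",cv2.minAreaRect(sel(P,.4,.76,-.42,-.1,.01,.058)[:,:2].astype(np.float32)*1000))
    q=sel(P,.4,.8,.08,.45,.09,.103); print(" tub",cv2.minAreaRect(q[:,:2].astype(np.float32)*1000))
    # cylinder axis fit
    q=sel(P,.40,.6,.20,.28,.045,.19)
    def res(x):
        a=np.r_[x[0],x[1],.1]; d=np.r_[x[2],x[3],1.]; d/=np.linalg.norm(d)
        v=q-a; return np.linalg.norm(np.cross(v,d),axis=1)-.016
    # exclude wall: tighten
    x=np.array([.475,.243,-.9,.05])
    for i in range(4):
        q0=q; 
        r=res(x); q=q[abs(r)<(.012,.008,.005,.004)[i]]
        x=least_squares(res,x,loss='soft_l1',f_scale=.002).x; 
        q=q0
    r=res(x); k=abs(r)<.004
    d=np.r_[x[2:],1];d/=np.linalg.norm(d); s=(q[k]-np.r_[x[:2],.1])@d
    print(" cyl",x,"lean",np.degrees(np.arccos(d[2])),k.sum(),"mouth at s",np.percentile(s,[0,99,100]), "rms",r[k].std(), "mouthpt",np.r_[x[:2],.1]+d*np.percentile(s,99.5))
E
```

```text
top
 bottle cap (array([ 635.8, -265.9]), 20.5, np.float64(0.1775), 350) [ 0.6364 -0.2665  0.02  ]
A (array([607.1,  11.6]), 20.4, np.float64(0.1143), 320) [0.6074 0.0115 0.02  ]
B (array([541.9,  11.8]), 20.7, np.float64(0.115), 326) [0.5424 0.012  0.02  ]
 tray ((584.9534301757812, 5.515102386474609), (110.14161682128906, 306.8171081542969), 89.65433502197266)
 pan (array([ 619.5, -272.5]), 65.1, np.float64(0.0662), 1687) 0.06623764722230563
 bal ((595.352294921875, -235.48849487304688), (268.04461669921875, 242.7982635498047), 79.50608825683594)
 tub ((599.3857421875, 264.4886779785156), (331.84564208984375, 278.8815002441406), 85.39129638671875)
 cyl [ 0.49166557  0.24152357 -0.88228721  0.07670727] lean 41.52859722288393 1107 mouth at s [-0.0869503   0.08730523  0.08878904] rms 0.001414985756265002 mouthpt [0.43373268 0.24656034 0.16566217]
side
 bottle cap (array([ 632.6, -265.7]), 23.3, np.float64(0.1774), 135) [ 0.6365 -0.2685  0.02  ]
A (array([605.7,  10.6]), 22.2, np.float64(0.1141), 210) [0.6068 0.0094 0.02  ]
B (array([541.1,   9.4]), 23.4, np.float64(0.1143), 226) [0.5419 0.0095 0.02  ]
 tray ((584.182373046875, 3.2105789184570312), (117.20878601074219, 308.3035583496094), 89.53369140625)
 pan (array([ 617.6, -273.2]), 67.0, np.float64(0.0661), 727) 0.06610026345820019
 bal ((578.4476928710938, -263.9848327636719), (210.0213165283203, 227.34432983398438), 79.15092468261719)
 tub ((599.1205444335938, 266.1932373046875), (329.4056091308594, 283.40203857421875), 85.63187408447266)
 cyl [ 0.49162393  0.23978426 -0.89125695  0.09183771] lean 41.85957938355366 1046 mouth at s [-0.08642692  0.08811153  0.09094605] rms 0.0013495849807474863 mouthpt [0.43273937 0.2458519  0.16606912]
```

```bash
cat > go.py <<'E'
import sys
from h import *
from rig import robot
x,y,z=map(float,sys.argv[1:4]); yaw=np.radians(float(sys.argv[4]))
o=robot.get_obs(); r=R.from_quat(o["tool_rot"]); p=o["position"]
m=r.as_matrix(); cur=np.arctan2(m[1,0],m[0,0])
turn=-(yaw-cur); turn=(turn+np.pi)%(2*np.pi)-np.pi
s=m.T@(np.array([x,y,z])-p)
print("t",round(o["time"],2),"pos",p.round(4),"yaw",round(np.degrees(cur),2),"tilt",m[:,2].round(4),"q6",o["q"][5].round(2),"F",o["ft_force"].round(2),"w",round(o["grip_width"],4))
print("shift",s.round(4),"turn",round(turn,4),"rows>=",np.ceil(max(np.linalg.norm(s)/.0625,abs(turn)/.187)))
E
python3 go.py .6362 -.267 .222 0; python3 go.py .6362 -.267 .147 0
```

```text
t 0.1 pos [ 0.2535 -0.5706  0.2217] yaw 23.94 tilt [-5.0e-04  1.9e-03 -1.0e+00] q6 -0.18 F [-0.42  1.51 -1.06] w 0.0874
shift [ 4.730e-01 -1.222e-01  1.000e-04] turn 0.4178 rows>= 8.0
t 0.1 pos [ 0.2535 -0.5706  0.2217] yaw 23.94 tilt [-5.0e-04  1.9e-03 -1.0e+00] q6 -0.18 F [-0.42  1.51 -1.06] w 0.0874
shift [ 0.473  -0.122   0.0751] turn 0.4178 rows>= 8.0
```

Call:
send_rows --steps '[0.087, 0.06, -0.015, -0.01, 0.06, 0.087, 0.118, -0.031, -0.02, 0.12, 0.087, 0.177, -0.046, -0.02, 0.18, 0.087, 0.237, -0.061, -0.02, 0.24, 0.087, 0.296, -0.076, -0.02, 0.3, 0.087, 0.355, -0.092, -0.02, 0.36, 0.087, 0.414, -0.107, -0.02, 0.418, 0.087, 0.473, -0.122, -0.02, 0.418]' --force 20

```text
time: 1.1
position: [0.6374, -0.2657, 0.2415]
tool_rot: [1.0, -0.0, -0.001, -0.001]
ft_force: [-0.1, -1.5, -0.4]
grip_width: 0.087
```

```bash
python3 go.py .6362 -.267 .147 0
```

```text
t 1.1 pos [ 0.6374 -0.2657  0.2415] yaw -0.03 tilt [-0.0014  0.0022 -1.    ] q6 1.01 F [-0.05 -1.47 -0.39] w 0.087
shift [-0.0011  0.0015  0.0945] turn -0.0005 rows>= 2.0
```

Call:
send_rows --steps '[0.087, -0.001, 0.0015, 0.04, 0, 0.087, -0.001, 0.0015, 0.075, 0, 0.087, -0.001, 0.0015, 0.094, 0, 0.03, -0.001, 0.0015, 0.094, 0, 0.03, -0.001, 0.0015, 0.094, 0, 0.03, -0.001, 0.0015, 0.094, 0, 0.03, -0.001, 0.0015, 0.094, 0]' --force 20

```text
time: 1.98
position: [0.6368, -0.2674, 0.1488]
tool_rot: [1.0, -0.0, 0.0, -0.001]
ft_force: [-0.0, 0.3, -0.7]
grip_width: 0.0549
```

```bash
python3 go.py .685 .008 .21 0
```

```text
t 1.98 pos [ 0.6368 -0.2674  0.1488] yaw -0.04 tilt [ 5.0e-04  1.1e-03 -1.0e+00] q6 1.01 F [-0.02  0.34 -0.71] w 0.0549
shift [ 0.0481 -0.2755 -0.0609] turn -0.0007 rows>= 5.0
```

Fingers still closing; wait.

Call:
send_rows --steps '[0.03, 0, 0, 0.002, 0, 0.03, 0, 0, 0.002, 0, 0.03, 0, 0, 0.002, 0, 0.03, 0, 0, 0.002, 0]' --force 20

```text
time: 2.48
position: [0.6369, -0.2676, 0.1471]
tool_rot: [1.0, -0.0, 0.0, -0.0]
ft_force: [0.4, -0.1, 1.5]
grip_width: 0.0395
```

Call:
send_rows --steps '[0.03, 0, 0, -0.03, 0, 0.03, 0, 0, -0.06, 0, 0.03, 0.01, -0.045, -0.065, 0, 0.03, 0.02, -0.1, -0.065, 0, 0.03, 0.03, -0.155, -0.065, 0, 0.03, 0.04, -0.21, -0.06, 0, 0.03, 0.048, -0.255, -0.05, 0, 0.03, 0.048, -0.2755, -0.03, 0]'

```text
time: 3.48
position: [0.6856, 0.0112, 0.1772]
tool_rot: [1.0, 0.001, 0.001, -0.001]
ft_force: [1.3, -0.6, -1.7]
grip_width: 0.0394
```

```bash
python3 go.py .685 .008 .086 0; python3 - <<'E'
from rig import robot,cams
import cv2
c=cams.camera("side"); cv2.imwrite("pics/s1.png",c["color"][:,:,::-1])
E
```

```text
t 3.48 pos [0.6856 0.0112 0.1772] yaw 0.14 tilt [ 0.0023  0.0012 -1.    ] q6 1.42 F [ 1.25 -0.61 -1.65] w 0.0394
shift [-0.0008  0.0033  0.0912] turn 0.0024 rows>= 2.0
```

View pics/s1.png

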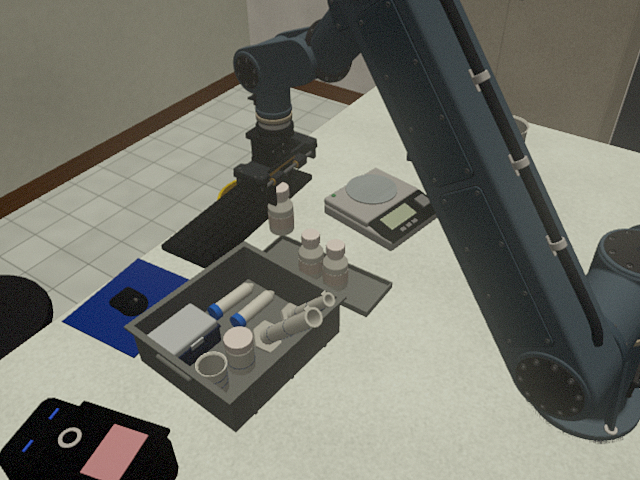

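Call:
send_rows --steps '[0.03, -0.001, 0.003, 0.03, 0, 0.03, -0.001, 0.003, 0.06, 0, 0.03, -0.001, 0.003, 0.075, 0, 0.03, -0.001, 0.003, 0.085, 0, 0.03, -0.001, 0.003, 0.09, 0, 0.03, -0.001, 0.003, 0.092, 0, 0.03, -0.001, 0.003, 0.092, 0]'

```text
time: 4.4
position: [0.6825, 0.0105, 0.0844]
tool_rot: [1.0, 0.002, -0.001, -0.002]
ft_force: [-2.2, -0.1, 5.4]
grip_width: 0.0391
```

```bash
python3 go.py .685 .008 .084 0
```

```text
t 4.4 pos [0.6825 0.0105 0.0844] yaw 0.19 tilt [-0.002   0.0035 -1.    ] q6 1.42 F [-2.18 -0.1   5.37] w 0.0391
shift [0.0025 0.0026 0.0004] turn 0.0033 rows>= 1.0
```

Call:
send_rows --steps '[0.045, 0, 0, 0, 0, 0.06, 0, 0, 0, 0, 0.075, 0, 0, 0, 0, 0.075, 0, 0, 0, 0, 0.075, 0, 0, -0.03, 0, 0.075, 0, 0, -0.07, 0, 0.06, 0, 0, -0.11, 0, 0.055, 0, 0, -0.15, 0]'

```text
time: 5.4
position: [0.6826, 0.0101, 0.2353]
tool_rot: [1.0, 0.002, -0.001, -0.002]
ft_force: [0.5, -0.3, 0.3]
grip_width: 0.0621
```

```bash
python3 - <<'E'
from rig import robot,cams
import cv2
c=cams.camera("side"); cv2.imwrite("pics/s2.png",c["color"][:,:,::-1])
E
python3 go.py .45 .245 .20 -5
```

```text
t 5.45 pos [0.686  0.0097 0.2421] yaw 0.2 tilt [ 0.009   0.0019 -1.    ] q6 1.42 F [1.25 0.06 4.35] w 0.0594
shift [-0.2356 -0.2361  0.0404] turn 0.0908 rows>= 6.0
```

View pics/s2.png

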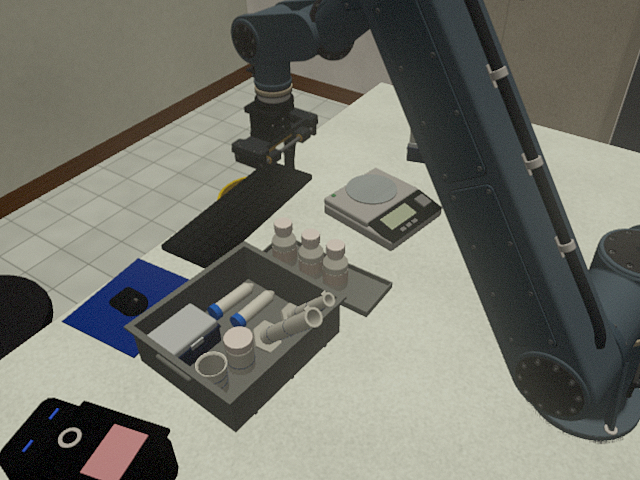

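Call:
send_rows --steps '[0.06, -0.03, -0.03, 0, 0.02, 0.06, -0.07, -0.07, 0, 0.05, 0.06, -0.112, -0.11, 0, 0.08, 0.06, -0.152, -0.15, 0, 0.095, 0.06, -0.192, -0.19, 0, 0.095, 0.06, -0.225, -0.225, 0, 0.095, 0.06, -0.236, -0.235, 0, 0.095, 0.06, -0.236, -0.235, 0, 0.095]'

```text
time: 6.45
position: [0.4491, 0.2442, 0.2404]
tool_rot: [0.999, -0.045, 0.005, -0.001]
ft_force: [-0.1, -0.0, -0.1]
grip_width: 0.06
```

```bash
python3 go.py .4482 .2448 .130 -5.2
```

```text
t 6.45 pos [0.4491 0.2442 0.2404] yaw -5.14 tilt [ 0.0095  0.0015 -1.    ] q6 1.94 F [-0.1  -0.01 -0.05] w 0.06
shift [-0.002  -0.0003  0.1103] turn 0.001 rows>= 2.0
```

Call:
send_rows --steps '[0.06, -0.002, 0, 0.04, 0, 0.06, -0.002, 0, 0.08, 0, 0.06, -0.002, 0, 0.1, 0, 0.06, -0.002, 0, 0.11, 0, 0.02, -0.002, 0, 0.11, 0, 0.02, -0.002, 0, 0.11, 0, 0.02, -0.002, 0, 0.11, 0, 0.02, -0.002, 0, 0.11, 0]' --force 6

```text
time: 7.45
position: [0.4485, 0.2447, 0.131]
tool_rot: [0.999, -0.045, 0.005, -0.001]
ft_force: [-0.4, -0.4, 1.2]
grip_width: 0.032
```

Call:
send_rows --steps '[0.02, 0, 0, 0, 0, 0.02, 0, 0, 0, 0, 0.02, 0, 0, 0, 0]'

```text
time: 7.82
position: [0.4485, 0.2447, 0.1311]
tool_rot: [0.999, -0.045, 0.005, -0.001]
ft_force: [-0.3, -0.8, 0.8]
grip_width: 0.0321
```

```bash
python3 - <<'E'
from rig import robot,cams
import cv2
c=cams.camera("side"); cv2.imwrite("pics/s3.png",cv2.resize(c["color"][200:440,150:470,::-1],(800,600)))
E
python3 go.py .56 .235 .2 -5.2
```

```text
t 7.88 pos [0.4485 0.2447 0.1311] yaw -5.12 tilt [ 0.0111  0.0019 -0.9999] q6 1.94 F [-1.64  0.06  0.95] w 0.032
shift [ 0.1127 -0.0005 -0.0677] turn 0.0013 rows>= 3.0
```

View pics/s3.png

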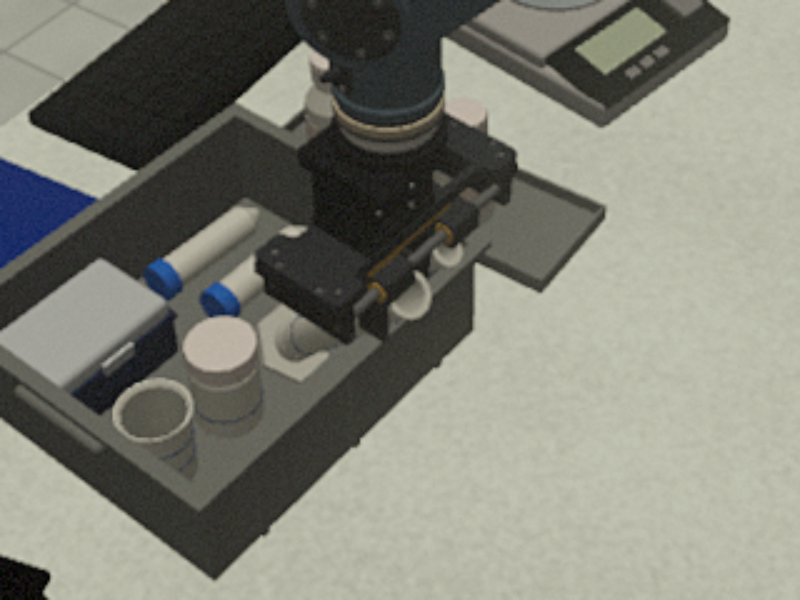

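Call:
send_rows --steps '[0.02, 0.01, 0, -0.013, 0, 0.02, 0.02, 0, -0.027, 0, 0.02, 0.035, 0, -0.04, 0, 0.02, 0.05, 0, -0.05, 0, 0.02, 0.07, 0, -0.06, 0, 0.02, 0.09, 0, -0.068, 0, 0.02, 0.11, 0, -0.075, 0, 0.02, 0.112, 0, -0.075, 0]'

```text
time: 8.88
position: [0.5604, 0.2345, 0.2074]
tool_rot: [0.999, -0.045, 0.006, -0.001]
ft_force: [-0.2, 0.2, -1.8]
grip_width: 0.0319
```

```bash
python3 - <<'E'
from rig import robot,cams
import cv2
c=cams.camera("side"); cv2.imwrite("pics/s4.png",cv2.resize(c["color"][160:400,150:470,::-1],(800,600)))
E
python3 go.py .56 .235 .3 -5.2
```

```text
t 8.93 pos [0.5592 0.2344 0.2068] yaw -5.15 tilt [ 0.0101  0.0018 -0.9999] q6 1.87 F [-0.26  0.47 -2.01] w 0.0318
shift [ 0.0017 -0.0009 -0.0932] turn 0.0008 rows>= 2.0
```

View pics/s4.png

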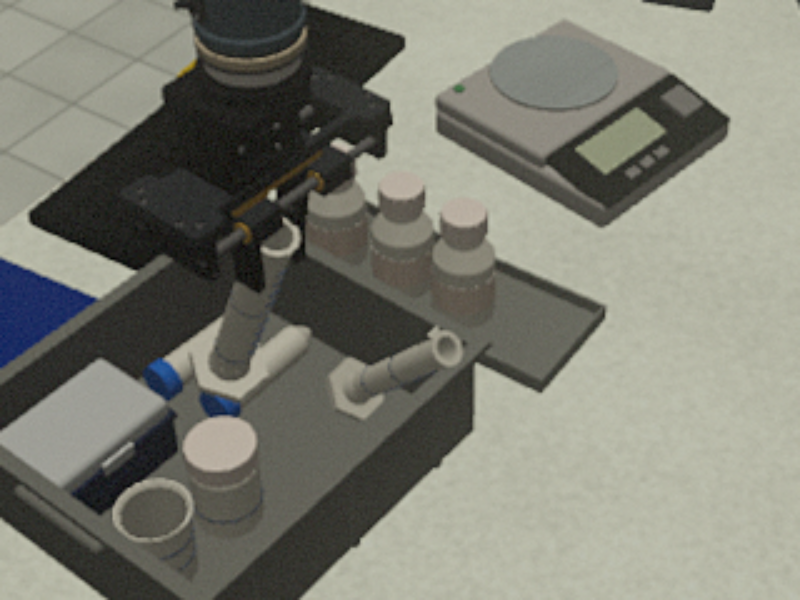

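Call:
send_rows --steps '[0.02, 0, 0, -0.02, 0, 0.02, 0, 0, -0.04, 0, 0.02, 0, 0, -0.05, 0, 0.02, 0, 0, -0.05, 0, 0.02, 0, 0, -0.05, 0, 0.02, 0, 0, -0.05, 0, 0.02, 0, 0, -0.05, 0]' --force 4

```text
time: 9.8
position: [0.5584, 0.2342, 0.2562]
tool_rot: [0.999, -0.045, 0.004, -0.001]
ft_force: [0.3, 0.9, -1.5]
grip_width: 0.0321
```

```bash
cat > cyl.py <<'E'
from h import *
from rig import robot,cams
import sys
o=robot.get_obs(); g=o["position"]+R.from_quat(o["tool_rot"]).as_matrix()[:,2]*(-.0187)
for cam in("side","top"):
    c=cams.camera(cam); P=cloud(c).reshape(-1,3)
    P=P[np.isfinite(P[:,0])]
    q=P[(np.hypot(P[:,0]-g[0],P[:,1]-g[1])<.17)&(P[:,2]<g[2]-.025)&(P[:,2]>g[2]-.15)]
    def res(x):
        a=np.r_[g[:2]+x[:2],g[2]];d=np.r_[x[2:],1.];d/=np.linalg.norm(d)
        return np.linalg.norm(np.cross(q-a,d),axis=1)-.016
    best=None
    for lx in (-.5,-.35,-.2,-.1,0.,.1):
        q0=q;x=np.array([0,0,lx,0.])
        for t in(.015,.008,.005,.004):
            q=q0;k=abs(res(x))<t;q=q0[k]
            if len(q)<20: break
            x=least_squares(res,x,loss='soft_l1',f_scale=.002).x
        n=len(q);q=q0
        if best is None or n>best[0]: best=(n,x)
    n,x=best
    print(cam,"n",n,"axis off mm",(x[:2]*1000).round(1),"lean x,y deg",np.degrees(np.arctan(x[2:])).round(1),"grip",g.round(4))
    cv2.imwrite(f"pics/{sys.argv[1]}_{cam}.png",c["color"][:,:,::-1])
E
python3 cyl.py c1;python3 go.py .56 .235 .3 -5.2
```

```text
side n 751 axis off mm [ 1.9 -0.9] lean x,y deg [-13.4   1.1] grip [0.5582 0.2342 0.2749]
top n 67 axis off mm [4.5 1. ] lean x,y deg [-12.5   0.9] grip [0.5582 0.2342 0.2749]
t 9.9 pos [0.5586 0.2343 0.2565] yaw -5.16 tilt [ 0.0095  0.0017 -1.    ] q6 1.87 F [ 0.36 -0.19 -1.  ] w 0.0319
shift [ 0.0018 -0.001  -0.0435] turn 0.0008 rows>= 1.0
```

View pics/c1_side.png

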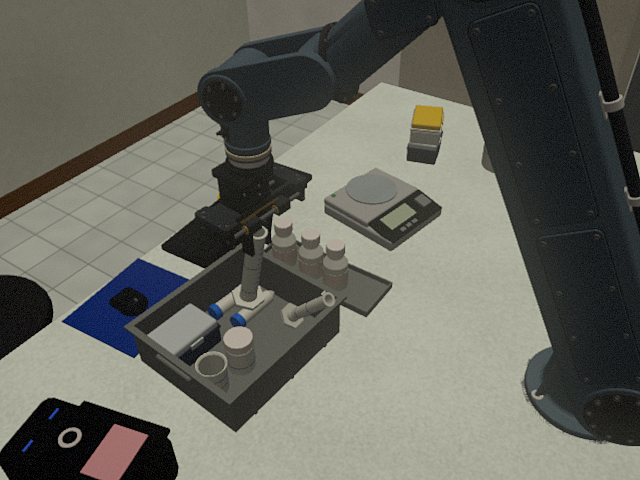

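Call:
send_rows --steps '[0.02, 0, 0, -0.02, 0, 0.02, 0, 0, -0.045, 0, 0.02, 0, 0, -0.07, 0, 0.02, 0, 0, -0.085, 0, 0.02, 0, 0, -0.085, 0, 0.02, 0, 0, -0.085, 0, 0.02, 0, 0, -0.085, 0]' --force 3

```text
time: 10.78
position: [0.5571, 0.234, 0.3401]
tool_rot: [0.999, -0.045, 0.003, -0.001]
ft_force: [-0.7, 1.3, -0.8]
grip_width: 0.0319
```

```bash
python3 cyl.py c2;python3 go.py .619 -.273 .341 -5.2
```

```text
side n 927 axis off mm [ 2.7 -1.1] lean x,y deg [-9.5  0.7] grip [0.557  0.2339 0.3588]
top n 86 axis off mm [ 4.4 -0.6] lean x,y deg [-8.9 -0.3] grip [0.557  0.2339 0.3588]
t 10.88 pos [0.5574 0.234  0.3404] yaw -5.16 tilt [ 0.0076  0.0013 -1.    ] q6 1.87 F [ 0.63  0.16 -1.6 ] w 0.0315
shift [ 0.1069  0.4994 -0.0008] turn 0.0008 rows>= 9.0
```

```bash
python3 go.py .5905 -.2705 .341 -5.2
```

```text
t 10.88 pos [0.5574 0.234  0.3404] yaw -5.16 tilt [ 0.0076  0.0013 -1.    ] q6 1.87 F [ 0.63  0.16 -1.6 ] w 0.0315
shift [ 0.0783  0.4995 -0.001 ] turn 0.0008 rows>= 9.0
```

Call:
send_rows --steps '[0.02, 0.002, 0.013, 0, 0, 0.02, 0.006, 0.038, 0, 0, 0.02, 0.012, 0.075, 0, 0, 0.02, 0.019, 0.12, 0, 0, 0.02, 0.027, 0.17, 0, 0, 0.02, 0.035, 0.22, 0, 0, 0.02, 0.043, 0.27, 0, 0, 0.02, 0.05, 0.32, 0, 0]' --force 6

```text
time: 11.88
position: [0.578, -0.0917, 0.3401]
tool_rot: [0.999, -0.045, 0.004, -0.001]
ft_force: [-0.1, -0.2, -1.1]
grip_width: 0.0315
```

```bash
python3 go.py .5905 -.2705 .341 -5.2
```

```text
t 11.88 pos [ 0.578  -0.0917  0.3401] yaw -5.19 tilt [ 7.6e-03  9.0e-04 -1.0e+00] q6 1.31 F [-0.05 -0.21 -1.06] w 0.0315
shift [ 0.0286  0.1769 -0.0009] turn 0.0001 rows>= 3.0
```

Call:
send_rows --steps '[0.02, 0.008, 0.05, 0, 0, 0.02, 0.015, 0.095, 0, 0, 0.02, 0.021, 0.13, 0, 0, 0.02, 0.026, 0.157, 0, 0, 0.02, 0.028, 0.172, 0, 0, 0.02, 0.0286, 0.177, 0, 0, 0.02, 0.0286, 0.177, 0, 0, 0.02, 0.0286, 0.177, 0, 0]'

```text
time: 12.88
position: [0.5906, -0.2692, 0.3402]
tool_rot: [0.999, -0.045, 0.004, -0.001]
ft_force: [0.6, -0.2, -1.1]
grip_width: 0.0316
```

```bash
python3 cyl.py c3;python3 go.py .5905 -.2705 .230 -5.2
```

```text
side n 624 axis off mm [ 2.6 -1.7] lean x,y deg [-9.4  0.3] grip [ 0.5904 -0.2693  0.3589]
top n 7 axis off mm [0. 0.] lean x,y deg [-11.3   0. ] grip [ 0.5904 -0.2693  0.3589]
t 12.97 pos [ 0.5906 -0.2695  0.3403] yaw -5.11 tilt [ 0.0077  0.0011 -1.    ] q6 1.06 F [ 0.04 -0.06 -1.37] w 0.0318
shift [-0.0008  0.0012  0.1103] turn 0.0015 rows>= 2.0
```

View pics/c3_side.png

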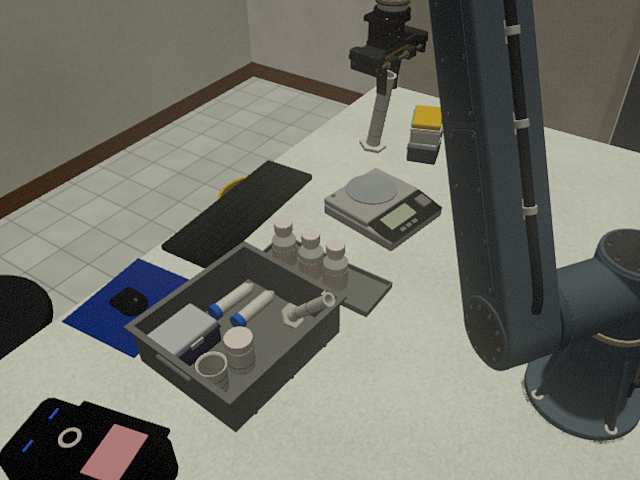

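```bash
cat > foot.py <<'E'
from h import *
from rig import robot,cams
o=robot.get_obs(); g=o["position"]+np.r_[0,0,.0187]
P=cloud(cams.camera("side")).reshape(-1,3);P=P[np.isfinite(P[:,0])]
q=P[(np.hypot(P[:,0]-g[0]-.03,P[:,1]-g[1])<.06)&(P[:,2]>g[2]-.19)&(P[:,2]<g[2]-.14)]
print("grip",g.round(4),"z pct rel grip",(np.percentile(q[:,2],[0,1,3,10,50])-g[2]).round(4),len(q))
for a,b in((-.19,-.17),(-.17,-.165),(-.165,-.16),(-.16,-.155)):
    k=q[(q[:,2]-g[2]>a)&(q[:,2]-g[2]<b)]
    if len(k): print(a,len(k),"x",k[:,0].min().round(4),k[:,0].max().round(4),"y",k[:,1].min().round(4),k[:,1].max().round(4))
E
python3 foot.py
```

```text
grip [ 0.5906 -0.2695  0.359 ] z pct rel grip [-0.1745 -0.172  -0.1711 -0.1663 -0.1599] 323
-0.19 12 x 0.5917 0.6123 y -0.2844 -0.2492
-0.17 41 x 0.591 0.633 y -0.2942 -0.2405
-0.165 108 x 0.5899 0.6517 y -0.3023 -0.2353
-0.16 78 x 0.6013 0.6487 y -0.2936 -0.2411
```

Call:
send_rows --steps '[0.02, 0, 0.001, 0.025, 0, 0.02, 0, 0.001, 0.055, 0, 0.02, 0, 0.001, 0.08, 0, 0.02, 0, 0.001, 0.1, 0, 0.02, 0, 0.001, 0.11, 0, 0.02, 0, 0.001, 0.114, 0, 0.02, 0, 0.001, 0.114, 0]'

```text
time: 13.9
position: [0.5917, -0.2706, 0.2268]
tool_rot: [0.999, -0.045, 0.004, -0.0]
ft_force: [-0.0, -0.4, -1.3]
grip_width: 0.0315
```

```bash
python3 cyl.py c4;python3 go.py .5905 -.2705 .220 -5.2
```

```text
side n 544 axis off mm [ 3.  -0.6] lean x,y deg [-9.3  1.1] grip [ 0.5916 -0.2706  0.2455]
top n 0 axis off mm [0. 0.] lean x,y deg [-26.6   0. ] grip [ 0.5916 -0.2706  0.2455]
t 14.0 pos [ 0.5919 -0.2708  0.2273] yaw -5.12 tilt [ 9.3e-03 -1.0e-04 -1.0e+00] q6 1.06 F [ 0.52  0.02 -1.36] w 0.0318
shift [-0.0015 -0.0002  0.0073] turn 0.0014 rows>= 1.0
```

```bash
python3 -c "
import cv2;a=cv2.imread('pics/c4_side.png')[40:250,270:550];cv2.imwrite('pics/c4z.png',cv2.resize(a,(800,600)))"
```

```text
(no output)
```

View pics/c4z.png

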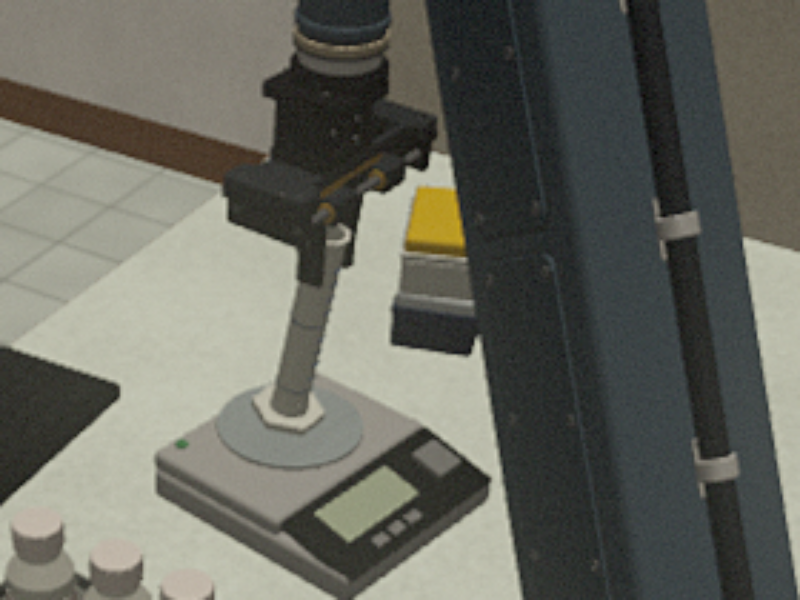

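Call:
send_rows --steps '[0.02, -0.001, 0, 0.003, 0, 0.02, -0.001, 0, 0.006, 0, 0.02, -0.001, 0, 0.008, 0, 0.02, -0.001, 0, 0.009, 0, 0.02, -0.001, 0, 0.009, 0]' --force 4

```text
time: 14.62
position: [0.5919, -0.2712, 0.2195]
tool_rot: [0.999, -0.045, 0.006, 0.001]
ft_force: [0.0, -0.6, 6.0]
grip_width: 0.0318
```

```bash
python3 cyl.py c5;python3 go.py .618 -.273 .216 -5.2; python3 go.py .618 -.273 .216 -5.2
```

```text
side n 525 axis off mm [ 2.5 -0.6] lean x,y deg [-9.3  0.9] grip [ 0.5917 -0.2712  0.2382]
top n 0 axis off mm [0. 0.] lean x,y deg [-26.6   0. ] grip [ 0.5917 -0.2712  0.2382]
t 14.72 pos [ 0.5918 -0.2712  0.2195] yaw -5.12 tilt [ 0.0117 -0.0015 -0.9999] q6 1.05 F [0.24 0.51 5.45] w 0.0318
shift [ 0.0262 -0.0005  0.0038] turn 0.0014 rows>= 1.0
t 14.72 pos [ 0.5918 -0.2712  0.2195] yaw -5.12 tilt [ 0.0117 -0.0015 -0.9999] q6 1.05 F [0.24 0.51 5.45] w 0.0318
shift [ 0.0262 -0.0005  0.0038] turn 0.0014 rows>= 1.0
```

Call:
send_rows --steps '[0.02, 0.004, 0, 0.0006, 0, 0.02, 0.008, 0, 0.0008, 0, 0.02, 0.012, 0, 0.001, 0, 0.02, 0.016, 0, 0.0014, 0, 0.02, 0.02, 0, 0.0018, 0, 0.02, 0.024, 0, 0.0023, 0, 0.02, 0.028, 0, 0.003, 0, 0.02, 0.028, 0, 0.003, 0]' --force 4

```text
time: 15.72
position: [0.6197, -0.2736, 0.2166]
tool_rot: [0.999, -0.045, 0.006, 0.0]
ft_force: [-0.3, 0.9, 2.1]
grip_width: 0.0317
```

```bash
python3 cyl.py c6;python3 go.py .618 -.273 .216 -5.2;python3 -c "
import cv2;a=cv2.imread('pics/c6_side.png')[40:250,270:550];cv2.imwrite('pics/c6z.png',cv2.resize(a,(800,600)))"
```

```text
side n 525 axis off mm [ 4.4 -2.2] lean x,y deg [ 0.9 -0.9] grip [ 0.6195 -0.2735  0.2353]
top n 0 axis off mm [0. 0.] lean x,y deg [-26.6   0. ] grip [ 0.6195 -0.2735  0.2353]
t 15.82 pos [ 0.6195 -0.2736  0.2166] yaw -5.12 tilt [ 0.011  -0.0012 -0.9999] q6 1.08 F [ 0.19 -0.37  1.69] w 0.0321
shift [-0.0016 -0.0004  0.0005] turn 0.0014 rows>= 1.0
```

View pics/c6z.png

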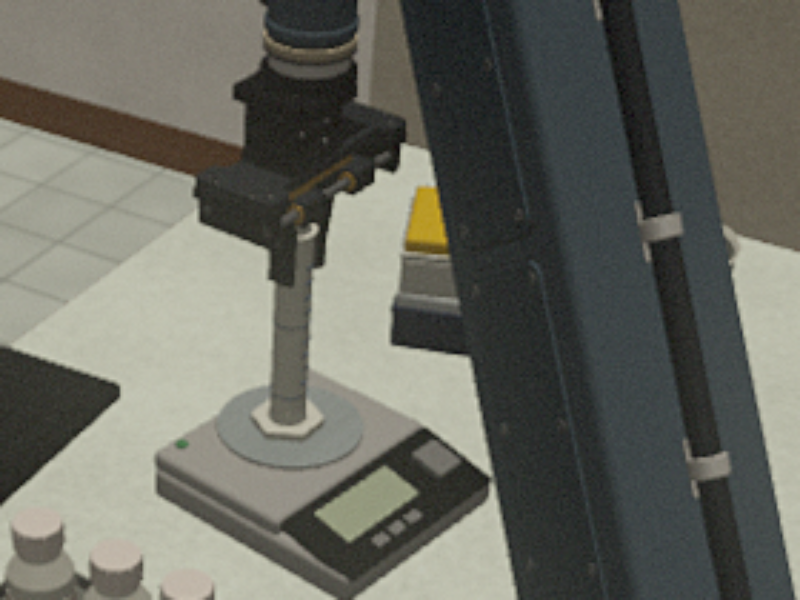

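Call:
send_rows --steps '[0.034, 0, 0, 0, 0, 0.036, 0, 0, 0, 0, 0.04, 0, 0, 0, 0, 0.048, 0, 0, 0, 0, 0.056, 0, 0, 0, 0, 0.064, 0, 0, 0, 0, 0.064, 0, 0, 0, 0, 0.064, 0, 0, 0, 0]' --force 4

```text
time: 16.82
position: [0.6195, -0.2735, 0.2166]
tool_rot: [0.999, -0.045, 0.006, 0.0]
ft_force: [-0.4, 0.6, 0.5]
grip_width: 0.0635
```

Call:
send_rows --steps '[0.064, 0, 0, -0.01, 0, 0.064, 0, 0, -0.03, 0, 0.064, 0, 0, -0.06, 0, 0.064, 0, 0, -0.1, 0, 0.064, -0.02, 0.02, -0.13, 0, 0.064, -0.06, 0.04, -0.13, 0, 0.064, -0.12, 0.05, -0.13, 0, 0.064, -0.12, 0.05, -0.13, 0]'

```text
time: 17.82
position: [0.49, -0.3117, 0.3456]
tool_rot: [0.999, -0.046, 0.004, -0.0]
ft_force: [1.5, -0.1, 0.8]
grip_width: 0.0637
```

```bash
python3 - <<'E'
from h import *
from rig import cams,robot
for n in("top","side"):
    c=cams.camera(n);cv2.imwrite(f"pics/d_{n}.png",c["color"][:,:,::-1]);P=cloud(c).reshape(-1,3)
    sel=lambda x0,x1,y0,y1,z0,z1:P[(P[:,0]>x0)&(P[:,0]<x1)&(P[:,1]>y0)&(P[:,1]<y1)&(P[:,2]>z0)&(P[:,2]<z1)]
    f=sel(.56,.68,-.34,-.21,.0715,.078)
    m=sel(.58,.66,-.32,-.23,.245,.262); t=sel(.58,.66,-.32,-.23,.09,.24)
    for nm,q in(("foot",f),("mouth",m)):
        if len(q)>5:print(n,nm,cv2.minEnclosingCircle(q[:,:2].astype(np.float32)*1000),len(q))
    if len(t)>20:
        def res(x):
            d=np.r_[x[2:],1.];d/=np.linalg.norm(d);return np.linalg.norm(np.cross(t-np.r_[x[:2],.066],d),axis=1)-.016
        x=least_squares(res,[.62,-.274,0,0],loss='soft_l1',f_scale=.002).x;print(n,"axis at pan",x[:2],"lean",np.degrees(x[2:]))
    for y,x in((.01,.607),(.01,.542),(.01,.684)):
        q=sel(x-.032,x+.032,-.03,.05,.107,.121)
        if len(q)>20: print(" bottle",np.round(cv2.minEnclosingCircle(q[:,:2].astype(np.float32)*1000)[0],1),np.median(q[:,2]).round(4))
E
python3 go.py .499 -.321 .2 -40
```

```text
top foot ((621.1786499023438, -267.0343017578125), 57.86676025390625) 284
top mouth ((624.5596313476562, -272.3157653808594), 19.74256134033203) 191
top axis at pan [ 0.62305473 -0.27287789] lean [-0.6218153   0.67908093]
 bottle [607.   11.3] 0.1146
 bottle [541.9  11.8] 0.1149
 bottle [680.8  11.6] 0.1146
side foot ((616.72314453125, -257.4031066894531), 50.72535705566406) 149
side mouth ((621.9522705078125, -272.3697204589844), 21.461238861083984) 138
side axis at pan [ 0.62242308 -0.27360162] lean [-0.12560199 -0.37292062]
 bottle [605.6  11.1] 0.1144
 bottle [541.9  10.6] 0.1144
 bottle [681.2  11.6] 0.1145
t 17.93 pos [ 0.4942 -0.3129  0.3465] yaw -5.18 tilt [ 0.0132 -0.0026 -0.9999] q6 0.9 F [ 0.19 -0.33 -0.54] w 0.0641
shift [0.0036 0.0074 0.1465] turn 0.6077 rows>= 4.0
```

View pics/d_top.png

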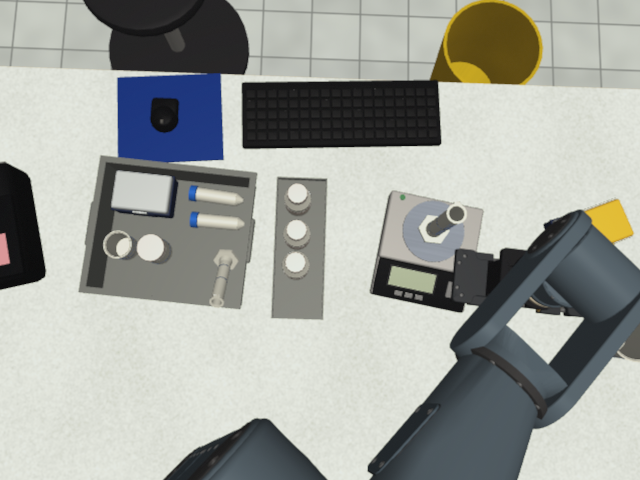

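View pics/d_side.png

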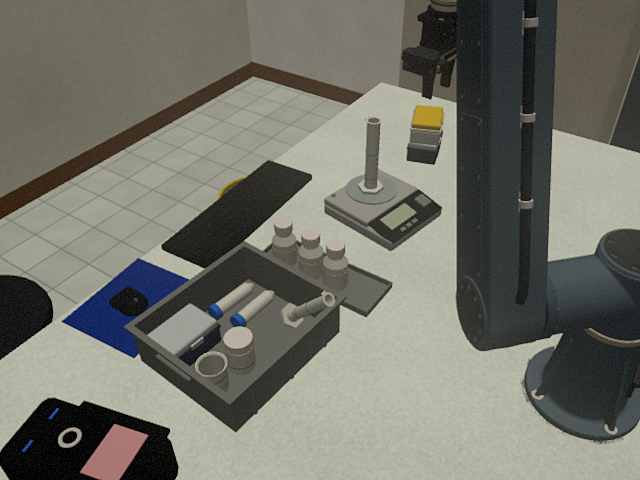

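```bash
python3 - <<'E'
from h import *
c=np.load("top0.npz");W=cloud(c)
from cv2 import cvtColor
img=c["color"]
cv2.imwrite("pics/key.png",cv2.resize(img[270:315,425:485,::-1],(800,600),interpolation=0))
P=W[282:299,446:463].reshape(-1,3)
yaw=np.radians(-9.8);bx=np.r_[np.cos(yaw),np.sin(yaw)];by=np.r_[-bx[1],bx[0]]
d=P[:,:2]-[.499,-.321];a=d@bx;b=d@by
k=(abs(a)<.013)&(abs(b)<.012)
A=np.c_[a,b,np.ones_like(a)][k];print(np.linalg.lstsq(A,P[k,2],rcond=None)[0],k.sum())
k=(abs(a)<.03)&(abs(b)<.03)
P=W[270:315,425:485].reshape(-1,3);d=P[:,:2]-[.499,-.321];a=d@bx;b=d@by
for lo in np.arange(-.04,.05,.005):
  k=(a>lo)&(a<lo+.005);i=k&(abs(b)<.012);o=k&(b>.022)&(b<.03);print(lo.round(3),P[i,2].mean().round(4),P[o,2].mean().round(4))
E
python3 go.py .499 -.321 .07 -10
```

```text
[0.26284415 0.01252852 0.05160585] 147
-0.04 0.034 0.0344
-0.035 0.0357 0.0356
-0.03 0.0377 0.0387
-0.025 0.0381 0.0377
-0.02 0.0433 0.0403
-0.015 0.0488 0.0408
-0.01 0.0496 0.0419
-0.005 0.0507 0.044
-0.0 0.052 0.0443
0.005 0.0538 0.0466
0.01 0.0545 0.0461
0.015 0.0497 0.0481
0.02 0.0501 0.0491
0.025 0.0505 0.0506
0.03 0.0521 0.0515
0.035 0.0503 0.0471
0.04 0.0511 nan
0.045 nan nan
t 17.93 pos [ 0.4942 -0.3129  0.3465] yaw -5.18 tilt [ 0.0132 -0.0026 -0.9999] q6 0.9 F [ 0.19 -0.33 -0.54] w 0.0641
shift [0.0018 0.0072 0.2765] turn 0.0841 rows>= 5.0<stdin>:14: RuntimeWarning: Mean of empty slice.
  ret = ret.dtype.type(ret / rcount)
```

View pics/key.png

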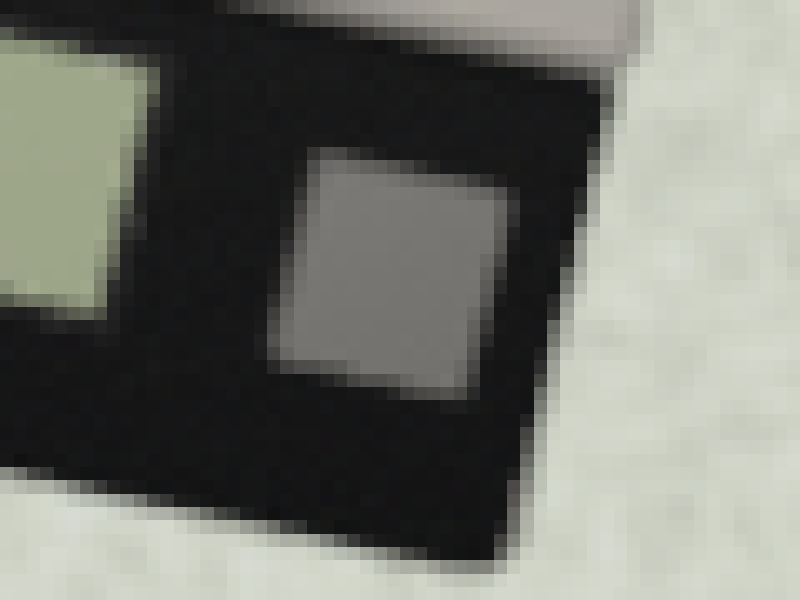

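Call:
send_rows --steps '[0, 0.0, 0.007, 0.04, 0.04, 0, 0.0, 0.007, 0.09, 0.084, 0, 0.0, 0.007, 0.14, 0.084, 0, 0.0, 0.007, 0.18, 0.084, 0, 0.0, 0.007, 0.22, 0.084, 0, 0.0, 0.007, 0.255, 0.084, 0, 0.0, 0.007, 0.276, 0.084, 0, 0.0, 0.007, 0.276, 0.084]' --force 10

```text
time: 18.92
position: [0.498, -0.3201, 0.0687]
tool_rot: [0.996, -0.087, 0.006, -0.0]
ft_force: [-0.2, -0.7, -0.4]
grip_width: 0.001
```

```bash
python3 - <<'E'
from rig import robot,cams
import cv2
for n in("side","top"):
    c=cams.camera(n)["color"]; cv2.imwrite(f"pics/k_{n}.png",c[:,:,::-1])
E
python3 go.py .496 -.3205 .053 -10
```

```text
t 19.02 pos [ 0.4987 -0.3212  0.0709] yaw -9.94 tilt [ 0.0146 -0.0038 -0.9999] q6 0.97 F [ 0.82 -1.08  0.32] w 0.0008
shift [-0.0031 -0.0002  0.0179] turn 0.001 rows>= 1.0
```

View pics/k_side.png

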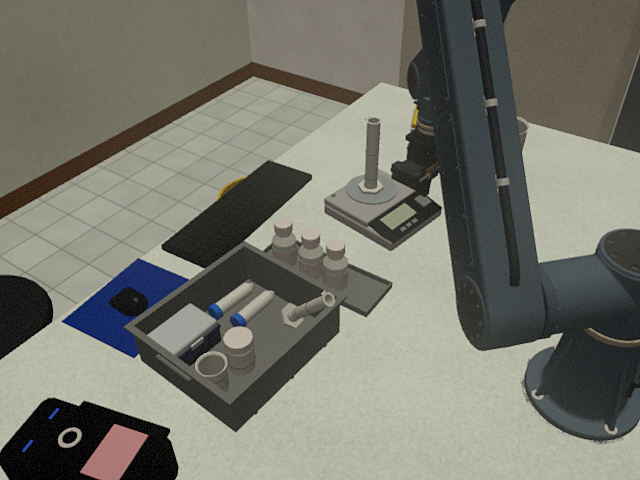

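View pics/k_top.png

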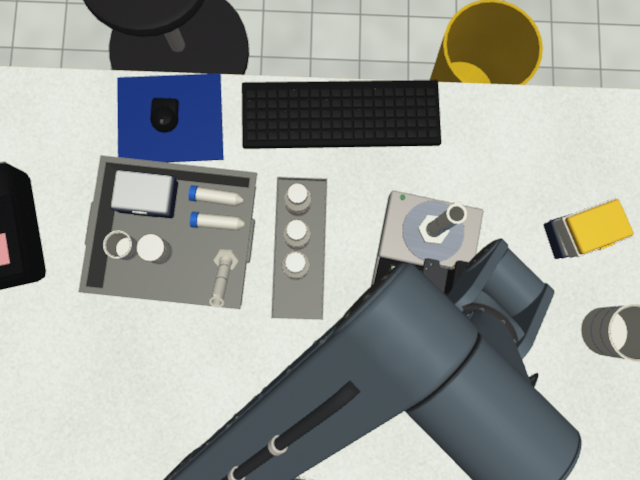

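Call:
send_rows --steps '[0, -0.002, 0, 0.01, 0, 0, -0.002, 0, 0.016, 0, 0, -0.002, 0, 0.019, 0, 0, -0.002, 0, 0.021, 0, 0, -0.002, 0, 0.022, 0, 0, -0.002, 0, 0.022, 0]'

```text
time: 19.77
position: [0.4978, -0.3212, 0.0495]
tool_rot: [0.996, -0.087, 0.008, 0.002]
ft_force: [2.1, 1.2, 5.6]
grip_width: 0.0004
```

```bash
python3 go.py .496 -.3205 .048 -10
```

```text
t 19.77 pos [ 0.4978 -0.3212  0.0495] yaw -9.95 tilt [ 0.0162 -0.0048 -0.9999] q6 0.97 F [2.12 1.18 5.65] w 0.0004
shift [-0.0019 -0.0004  0.0014] turn 0.0009 rows>= 1.0
```

Call:
send_rows --steps '[0, 0, 0, 0.001, 0, 0, 0, 0, 0.002, 0, 0, 0, 0, 0.003, 0, 0, 0, 0, 0.003, 0]'

```text
time: 20.27
position: [0.4982, -0.3213, 0.0483]
tool_rot: [0.996, -0.087, 0.009, 0.002]
ft_force: [-0.6, 3.0, 14.4]
grip_width: 0.0004
```

```bash
python3 go.py .496 -.3205 .048 -10
```

```text
t 20.27 pos [ 0.4982 -0.3213  0.0483] yaw -9.94 tilt [ 0.0171 -0.0054 -0.9998] q6 0.97 F [-0.55  2.99 14.41] w 0.0004
shift [-0.0023 -0.0004  0.0002] turn 0.001 rows>= 1.0
```

Call:
send_rows --steps '[0, 0, 0, -0.01, 0, 0, 0, 0, -0.04, 0, 0, 0, 0, -0.09, 0, 0, 0, 0, -0.15, 0, 0, -0.03, 0.03, -0.19, 0, 0, -0.05, 0.07, -0.19, 0, 0, -0.06, 0.11, -0.19, 0, 0, -0.06, 0.11, -0.19, 0]'

```text
time: 21.28
position: [0.4148, -0.4208, 0.2369]
tool_rot: [0.996, -0.089, 0.008, 0.002]
ft_force: [-0.1, 0.8, -0.3]
grip_width: 0.0004
```

```bash
python3 - <<'E'
from h import *
from rig import robot,cams
for n in("side","top"):
    c=cams.camera(n); cv2.imwrite(f"pics/e_{n}.png",c["color"][:,:,::-1]);P=cloud(c).reshape(-1,3)
    sel=lambda x0,x1,y0,y1,z0,z1:P[(P[:,0]>x0)&(P[:,0]<x1)&(P[:,1]>y0)&(P[:,1]<y1)&(P[:,2]>z0)&(P[:,2]<z1)]
    t=sel(.58,.66,-.32,-.23,.09,.24)
    def res(x):
        d=np.r_[x[2:],1.];d/=np.linalg.norm(d);return np.linalg.norm(np.cross(t-np.r_[x[:2],.066],d),axis=1)-.016
    x=least_squares(res,[.62,-.274,0,0],loss='soft_l1',f_scale=.002).x;print(n,"axis at pan",x[:2],"lean",np.degrees(x[2:]))
    q=sel(.485,.512,-.333,-.309,.03,.07);print("key z",np.median(q[:,2]) if len(q) else None,len(q))
print(robot.get_obs()["position"],robot.get_obs()["ft_force"])
E
```

```text
side axis at pan [ 0.62175215 -0.27454067] lean [0.13023354 0.19741749]
key z 0.05093028173838132 79
top axis at pan [ 0.62302459 -0.27302903] lean [-0.56900948  0.75840013]
key z 0.05170502077288863 158
[ 0.41591601 -0.41782076  0.23649436] [-1.6116097  -0.45317694  0.24910083]
```

View pics/e_side.png

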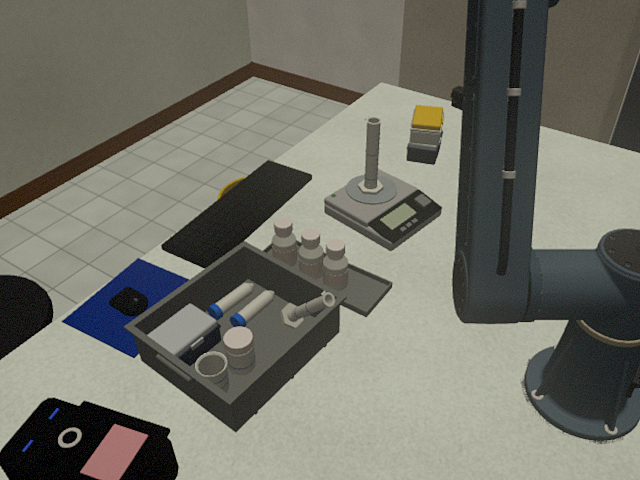

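View pics/e_top.png

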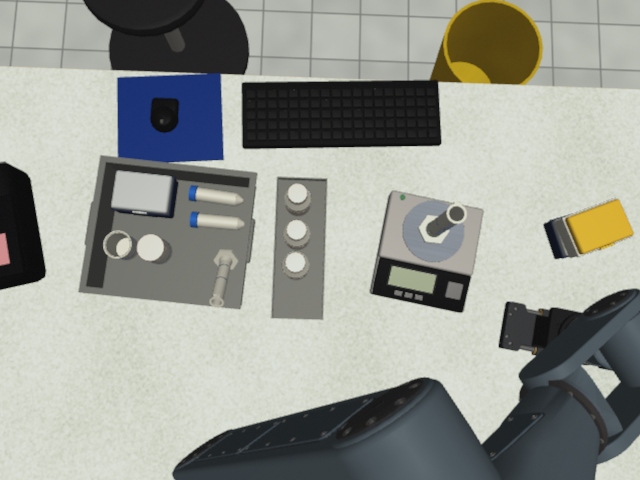

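The top view shows the cylinder upright on the pan at (435,230). Three bottles stand in the tray at (298,195), (296,233) and (295,264), the other labware is unmoved, and the arm is clear.

```bash
python3 -c "
from rig import hand_in
print(hand_in())"
```

```text
the job is handed in; nothing more can be done
None
```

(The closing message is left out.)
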